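Put the dry microscope objectives away in their canisters

TASK

Put the four dry microscope objectives away: stand the red-, yellow-, green- and blue-ringed objective upright, front lens still up, each down in the canister bottom of its own colour. They are costly glass, so set each one down gently and never drop or tip one, and do not shift the canisters. The white-ringed immersion objective still has to be cleaned and the eyepiece is still needed: leave both where they stand.

Things in the scene. Friction and masses are not known exactly. Their poses are not given: they have to be found in the camera images.
- objective_red: Loose red-ringed microscope objective, 46 mm tall, upright on its thread, front lens up. Brass thread 25 mm diameter, 0 to 5 mm high; straight black barrel 33 mm diameter, 5 to 36 mm (grip ring 34 mm at 7 to 14; red from 32 up); red cone to 42 mm; slim steel nose. Hold it by the barrel. 0.1 to 0.25 kg. Origin: centre of its underside, z up; yaw has no meaning.
- objective_yellow: Loose yellow-ringed microscope objective, 50 mm tall, upright on its thread, front lens up. Brass thread 25 mm diameter, 0 to 5 mm high; straight black barrel 33 mm diameter, 5 to 36 mm (grip ring 34 mm at 7 to 14; yellow from 32 up); yellow cone to 42 mm; slim steel nose. Hold it by the barrel. 0.1 to 0.25 kg. Origin: centre of its underside, z up; yaw has no meaning.
- objective_green: Loose green-ringed microscope objective, 56 mm tall, upright on its thread, front lens up. Brass thread 25 mm diameter, 0 to 5 mm high; straight black barrel 33 mm diameter, 5 to 36 mm (grip ring 34 mm at 7 to 14; green from 32 up); green cone to 42 mm; slim steel nose. Hold it by the barrel. 0.1 to 0.25 kg. Origin: centre of its underside, z up; yaw has no meaning.
- objective_blue: Loose blue-ringed microscope objective, 60 mm tall, upright on its thread, front lens up. Brass thread 25 mm diameter, 0 to 5 mm high; straight black barrel 33 mm diameter, 5 to 36 mm (grip ring 34 mm at 7 to 14; blue from 32 up); blue cone to 42 mm; slim steel nose. Hold it by the barrel. 0.1 to 0.25 kg. Origin: centre of its underside, z up; yaw has no meaning.
- canister_red: Bottom half of a storage canister: shallow round red cup, loose, open on top, 61 mm across outside, rim 12 mm high; well 50 mm across and 8 mm deep with a grey floor 4 mm above the table: 8 mm of room all round an objective. 0.15 kg. Origin: centre of its underside, z up; yaw has no meaning.
- canister_yellow: Bottom half of a storage canister: shallow round yellow cup, loose, open on top, 61 mm across outside, rim 12 mm high; well 50 mm across and 8 mm deep with a grey floor 4 mm above the table: 8 mm of room all round an objective. 0.15 kg. Origin: centre of its underside, z up; yaw has no meaning.
- canister_green: Bottom half of a storage canister: shallow round green cup, loose, open on top, 61 mm across outside, rim 12 mm high; well 50 mm across and 8 mm deep with a grey floor 4 mm above the table: 8 mm of room all round an objective. 0.15 kg. Origin: centre of its underside, z up; yaw has no meaning.
- canister_blue: Bottom half of a storage canister: shallow round blue cup, loose, open on top, 61 mm across outside, rim 12 mm high; well 50 mm across and 8 mm deep with a grey floor 4 mm above the table: 8 mm of room all round an objective. 0.15 kg. Origin: centre of its underside, z up; yaw has no meaning.
- objective_white: Immersion objective, to be left alone: shape and size of the blue one (60 mm tall, barrel 33 mm), but white-ringed. Loose, upright. Origin: centre of its underside, z up. At the start the centres of any two of the ten listed things are at least 80 mm apart, and nothing else stands among them or within 80 mm of one.
- eyepiece: Microscope eyepiece, to be left alone: aluminium tube 30 mm diameter and 24 mm high, on it a wider black head 40 mm diameter with rubber eyecup, 46 mm tall in all, no coloured ring. Loose, upright. Origin: centre of its underside, z up.
Mind the look-alikes: they are no part of the job. What is shaped like the objective_blue but orange is not meant.

How it is judged:
By the outcome, as a careful person would: the job done as asked, in the order asked, and still so for the second after the job is handed in, with the robot touching nothing.
It also fails if it takes over 106 s, if anything falls off the work surface, if the arm or the gripper's body presses on something with over 40 N, if the wrist force passes 120 N, or if a joint passes its speed limit or range.

ROBOT

A 6-joint arm with a two-finger parallel gripper is mounted at the origin on the work surface. World frame = base frame: x ahead of the robot, y to its left, z up, the work surface at z = 0. Lengths are in m, angles in degrees, forces in N, time in s.
With the tool pointing down it reaches from about 0.4 to 0.825 m from the base axis. Payload 7 kg.
Tool frame: the origin (TCP) lies midway between the tips of the shut fingers; the grasp point (between the pads) lies r.grasp_offset behind it (r.grasp_offset is the distance from the TCP to the grasp point, in m); x points along the fingers, z is the direction in which the jaws open and shut, and the axes are right-handed (so a half turn about x gives the same grasp; the last joint's range is limited). The gripper opens to 88 mm and grips with 3 to 60 N. Pads are 19 mm wide; open, the fingers measure 130 mm over their backs; the gripper's body (78 mm by 193 mm) begins 47 mm behind the grasp point.
Start: joints at [-50.701, 20.546, 0.682, 0, -70.136, -16.507], TCP at [0.261, -0.622, 0.227] pointing down, gripper open.
Joint ranges: [-176.03, 176.03], [-82.01, 121.73], [-58.28, 71.71], [-173.87, 95.51], [-174.79, -0.11], [-173.66, 173.66]. Speed limits (degrees/s): [136.94, 136.94, 172.46, 180, 180, 180].

INTERFACE

Orientations are given as [roll, pitch, yaw] about the fixed x, y, z axes, in that order (R = Rz(yaw) Ry(pitch) Rx(roll)).
In Python, from plant import readout, vision, close_job, r gives the robot as it stands.
- The arm moves only by the shell command python3 -m handwheel 'ROWS' [OPENING] [FORCE]. ROWS is JSON, a list that holds one entry, the list of rows, each a list of 4 numbers: the shift along the world's x, y, z in units of 40 mm (1.0 is 40 mm), then the turn about the world's z in units of 5 degrees (1.0 is 5 degrees). In form: [[[tx, ty, tz, roll], ...]]. A call has 1 to 8 rows; each row shifts and turns the pose as measured when the row begins; what a row does not reach is not made up. A row lasts 1/10 s, in which the tool goes at most 50 mm and 8.59 degrees, less where a joint would pass 70% of its speed; a pose out of reach is approached as far as the arm can. A call is refused whole if a number of a shift passes 1 or a number of a turn 1, either way. A call with a gripper value outside its range is refused whole. OPENING is the finger opening in mm, from 0 to 87.6, set as the call begins (- or left out, the last holds). The fingers move at their own pace and stop on an object; FORCE is the grip in N (left out, the last holds). Time passes only in rows, so rows that do not move let the fingers close. It gives the time, the measured TCP pose, the force and the opening at its end, in the units of the state.
- readout.get_state(): the state, without advancing time (a new reading comes with each control period).
- vision.capture(name): name is "side" or "top"; returns the picture (400x640x3 uint8, blue, green, red); there is no depth.
- vision.get_calibration(name): a dict with "intrinsics" (3x3 intrinsics, pixels), "pose" (4x4, takes a point from camera to world coordinates). Camera axes: x right, y up, looking along -z (the intrinsics and any distortion apply to the point x, -y, -z); pixel columns grow to the right and rows downward; lengths in m; the calibration is good to about 2 mm. A picture is of the moment at which its call begins. get_calibration takes no time and is no camera call.
- close_job(): hands the job in, once; it reports no verdict.
The state is a dict: "time_s": time; "joints": joint angles; "qd": joint speeds; "joint_torque": joint torques, N m; "tcp_pos": TCP position; "eef_rot": TCP orientation; "contact_force": force on the tool from outside, world axes, zero at the start; "moment": the same for the moment, N m; "gripper_width": finger opening in m.
Only numpy, scipy, OpenCV 4.12 (cv2) and the standard library are available. Lean on these libraries where they do the work, as an engineer would, in place of code of your own. Each camera call takes 0.05 s, during which the arm holds its last target.

## Working session

There is one attempt and no reset: what is moved stays moved. The work goes in short steps, Python scripts to look and compute and a shell command to move; the robot and the scene stay as the last step left them, time stands still between calls to the robot, and variables do not carry over. Pictures are saved under pics/ and viewed, and the job is handed in when it is done.

```bash
ls; mkdir -p pics
python3 - <<'E'
from plant import readout, vision, r
import cv2
print(readout.get_state()); print(r.grasp_offset)
for n in("top","side"):
    c=vision.get_calibration(n); print(n,c)
    cv2.imwrite(f"pics/{n}0.png",vision.capture(n))
E
```

```text
pics
{'time_s': 0.0, 'joints': array([-5.06996651e+01,  2.05909509e+01,  6.35113356e-01, -1.85195381e-02,
       -7.01366443e+01, -1.65083400e+01]), 'qd': array([ 0.02881549,  0.10176941, -0.00130609,  0.00495649, -0.16293154,
        0.04035988]), 'joint_torque': array([ 1.50246509e-03, -5.82718742e+01,  2.93056619e+01,  6.99717075e+00,
        6.89963999e-03, -1.65563106e-04]), 'tcp_pos': array([ 0.26128454, -0.62185928,  0.22564337]), 'eef_rot': array([  5.84856777,  89.90589323, 118.63425611]), 'contact_force': array([-1.01005351,  1.13123389,  0.61476792]), 'moment': array([ 0.01454047, -0.00622383, -0.06066795]), 'gripper_width': 0.08713872994762696}
0.0188
top {'intrinsics': array([[394.79624169,   0.        , 314.48424096],
       [  0.        , 394.79624169, 201.48785633],
       [  0.        ,   0.        ,   1.        ]]), 'pose': array([[ 0.02841897,  0.99939442, -0.02007888,  0.4664107 ],
       [-0.99905248,  0.02773541, -0.03353924, -0.01714933],
       [-0.03296203,  0.021013  ,  0.99923569,  0.77983149],
       [ 0.        ,  0.        ,  0.        ,  1.        ]])}
side {'intrinsics': array([[411.54779842,   0.        , 316.70102334],
       [  0.        , 411.54779842, 202.3355992 ],
       [  0.        ,   0.        ,   1.        ]]), 'pose': array([[-0.87256447,  0.33124255, -0.35903986,  0.15473293],
       [-0.48816268, -0.61853076,  0.61572469,  0.5943111 ],
       [-0.01812298,  0.71252935,  0.70140821,  0.69558496],
       [ 0.        ,  0.        ,  0.        ,  1.        ]])}
```

View pics/top0.png

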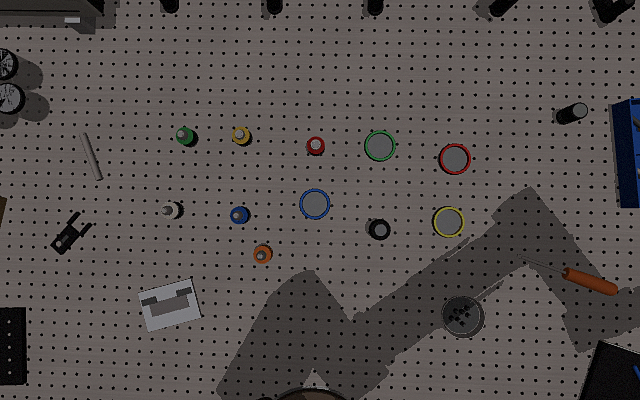

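View pics/side0.png

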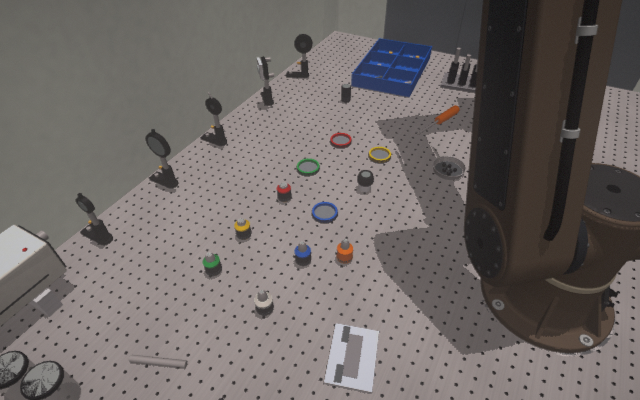

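Top view: red objective (315,146), yellow (241,135), green (185,136), blue (239,215). Not wanted: white (171,210), orange look-alike (262,254), eyepiece (380,230). Canisters: green (380,146), red (455,159), blue (315,204), yellow (449,222). In the side view: red (284,190), yellow (243,228), green (212,263), blue (303,253), orange (345,251).

Now I'll measure them with masks and triangulate across the two views.

```bash
cat > h.py <<'E'
import numpy as np, cv2
from plant import readout, vision, r
def ray(n,u,v):
    c=vision.get_calibration(n);K=c["intrinsics"];T=c["pose"]
    d=np.array([(u-K[0,2])/K[0,0],-(v-K[1,2])/K[1,1],-1.]);d=T[:3,:3]@d
    return T[:3,3],d/np.linalg.norm(d)
def plane(n,u,v,z):
    o,d=ray(n,u,v);return o+d*(z-o[2])/d[2]
def tri(p,q):
    a,d=ray("top",*p);b,e=ray("side",*q)
    s=np.linalg.lstsq(np.c_[d,-e],b-a,rcond=None)[0]
    P=a+s[0]*d;Q=b+s[1]*e
    return (P+Q)/2,np.linalg.norm(P-Q)
H={"red":[(0,5),(175,180)],"orange":[(6,16)],"yellow":[(19,33)],"green":[(50,85)],"blue":[(100,125)]}
def blobs(img,col,smin=110,vmin=50):
    h=cv2.cvtColor(img,cv2.COLOR_BGR2HSV);m=0
    for a,b in H[col]: m=m|cv2.inRange(h,(a,smin,vmin),(b,255,255))
    n,l,s,c=cv2.connectedComponentsWithStats(m,connectivity=8)
    return [(c[i].round(1),s[i],l==i) for i in range(1,n) if s[i][4]>=25]
E
python3 - <<'E'
from h import *
for n in("top","side"):
    im=cv2.imread(f"pics/{n}0.png")
    for c in H:
        for ce,s,_ in blobs(im,c): 
            if s[4]<1500: print(n,c,ce,s)
t=cv2.imread("pics/top0.png")[100:280,150:480];cv2.imwrite("pics/cropt.png",cv2.resize(t,None,fx=2.4,fy=2.4,interpolation=cv2.INTER_CUBIC))
t=cv2.imread("pics/side0.png")[120:325,180:420];cv2.imwrite("pics/crops.png",cv2.resize(t,None,fx=2.9,fy=2.9,interpolation=cv2.INTER_CUBIC))
E
```

```text
top red [315.5 144.9] [307 136  18  18 164]
top red [455.  158.3] [440 143  31  31 217]
top orange [262.1 254.2] [253 246  18  18 176]
top orange [592. 282.] [565 267  53  29 673]
top yellow [240.7 135.1] [232 126  18  18 168]
top yellow [449.3 221.9] [434 207  31  31 240]
top green [185.3 135.9] [176 127  17  17 139]
top green [379.8 145.4] [365 131  31  30 198]
top blue [635.7 139.8] [629  98  11 110 520]
top blue [314.4 203.7] [300 189  30  30 202]
top blue [239.1 214.9] [230 207  18  17 158]
top blue [636.6 371.1] [633 365   7  15  45]
side red [340.4 138.2] [330 133  21  13  89]
side red [283.7 189.3] [277 184  14  10  74]
side orange [447.1 114.1] [435 105  25  19 200]
side orange [344.4 252.9] [337 243  16  20 212]
side yellow [379.5 153. ] [369 147  22  15 130]
side yellow [242.  226.3] [234 220  16  12 103]
side green [307.4 165.4] [297 159  22  14  63]
side green [211.4 262.6] [204 255  15  13  83]
side blue [324.  210.3] [312 202  25  18 124]
side blue [302.4 252.3] [295 246  16  12 101]
```

View pics/cropt.png

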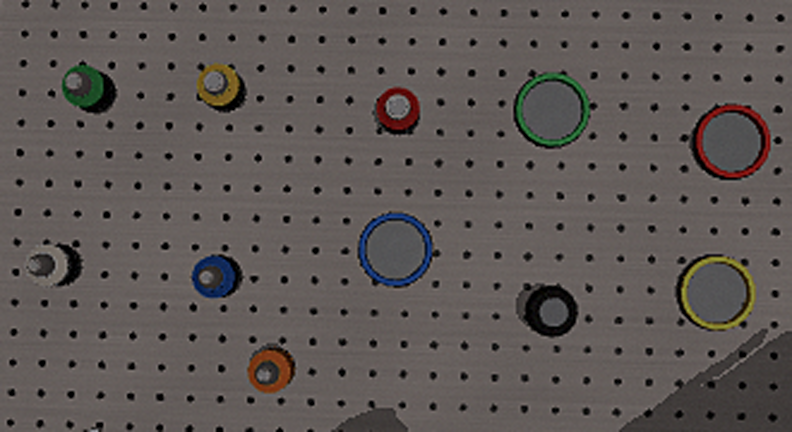

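View pics/crops.png

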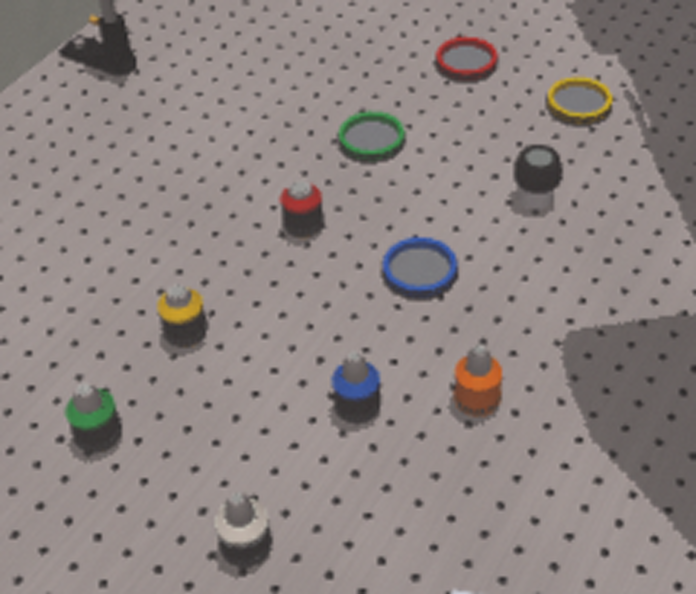

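Crops confirm the choice: each wanted objective has a black barrel with one coloured ring. The orange look-alike has an orange body, and white and the eyepiece are separate. Next I'll triangulate.

Run:
```python
from h import *
t=cv2.imread("pics/top0.png");s=cv2.imread("pics/side0.png")
def hull(m):
    c=cv2.findNonZero(m.astype(np.uint8));return cv2.convexHull(c)
def get(im,col,side):
    L=[b for b in blobs(im,col) if b[1][4]<400 and b[1][0]<500 and b[1][2]<40]
    L.sort(key=lambda b:b[1][2]); o,c=L[0],L[-1]; assert len(L)==2,L
    return o,c
for col in("red","yellow","green","blue"):
    to,tc=get(t,col,0);so,sc=get(s,col,1)
    (pt,rad)=cv2.minEnclosingCircle(hull(to[2]))
    Et=cv2.fitEllipse(hull(tc[2]));Es=cv2.fitEllipse(hull(sc[2]))
    P,g=tri(pt,so[0]);Q,h=tri(Et[0],Es[0])
    f=plane("top",*pt,.0355);k=plane("top",*Et[0],.012);ks=plane("side",*Es[0],.012)
    print(col,"OBJ tri",P.round(4),round(g*1e3,1),"top@35.5",f[:2].round(4),"dia mm",round(2*rad*(.78-.036)/394.8*1e3,1),"side@37",plane("side",*so[0],.037)[:2].round(4))
    print("   CAN tri",Q.round(4),round(h*1e3,1),"top@12",k[:2].round(4),"side@12",ks[:2].round(4),"dia",np.round(np.array(Et[1])*(.768)/394.8*1e3,1), "r",np.hypot(*k[:2]).round(3),np.hypot(*f[:2]).round(3))
for n,p in(("white",(171,210)),("orange",(262.1,254.2)),("eye",(380,230))): print(n,plane("top",*p,.04)[:2].round(3))
```

```text
red OBJ tri [0.5882 0.0086 0.0296] 2.8 top@35.5 [0.5885 0.0091] dia mm 34.0 side@37 [0.582  0.0147]
   CAN tri [ 0.5721 -0.2616  0.0095] 2.0 top@12 [ 0.5726 -0.2604] side@12 [ 0.5697 -0.259 ] dia [59.  59.8] r 0.629 0.589
yellow OBJ tri [0.6041 0.1532 0.0306] 2.8 top@35.5 [0.6044 0.1528] dia mm 33.7 side@37 [0.5983 0.157 ]
   CAN tri [ 0.4494 -0.2526  0.0079] 1.7 top@12 [ 0.4503 -0.251 ] side@12 [ 0.447  -0.2481] dia [59.8 60.5] r 0.515 0.623
green OBJ tri [0.6004 0.262  0.0295] 3.4 top@35.5 [0.6008 0.2608] dia mm 32.6 side@37 [0.5936 0.2653]
   CAN tri [ 0.5944 -0.1159  0.01  ] 1.7 top@12 [ 0.5948 -0.1152] side@12 [ 0.5924 -0.1141] dia [58.2 58.8] r 0.606 0.655
blue OBJ tri [0.4508 0.1521 0.0301] 2.0 top@35.5 [0.4517 0.1513] dia mm 32.9 side@37 [0.4468 0.1562]
   CAN tri [0.4773 0.0086 0.0097] 1.5 top@12 [0.4779 0.0089] side@12 [0.4756 0.0103] dia [58.1 58.7] r 0.478 0.476
white [0.458 0.279]
orange [0.38  0.103]
eye [ 0.432 -0.116]
```

Measured diameters (33–34 mm barrels, 58–60 mm rims), heights (about 30 mm ring, 9–10 mm rim) and reaches (0.47–0.66 m) fit the text, with a systematic few mm between views. I'll start with the red objective at about (0.587, 0.010).

```bash
python3 -m handwheel '[[[0.5,1,0,0],[0.5,1,0,0],[0.5,1,0,0],[0.5,1,0,0],[0.5,1,0,0],[0.5,1,0,0],[0.5,1,0,0],[0.5,1,0,0]]]' 60 15; python3 -m handwheel '[[[0.5,1,0,0],[0.5,1,0,0],[0.5,1,0,0],[0.5,1,0,0],[0.5,1,0,0],[0.5,1,0,0],[0.5,0.8,0,0],[0,0,0,0]]]'
```

```text
time_s: 0.9
tcp_pos: [0.4205, -0.2931, 0.2202]
eef_rot: [24.1, 89.5, 136.4]
contact_force: [2.0, -0.2, 0.1]
gripper_width: 0.0598
time_s: 1.7
tcp_pos: [0.5642, -0.0037, 0.2192]
eef_rot: [24.1, 89.4, 136.6]
contact_force: [-1.5, -0.1, -0.4]
gripper_width: 0.06
```

```bash
python3 -m handwheel '[[[0.5,0.3,-0.5,0],[0.08,0.04,-1,0],[0,0,-1,0],[0,0,-0.5,0],[0,0,0,0]]]'
python3 - <<'E'
from h import *
im=vision.capture("side");cv2.imwrite("pics/s1.png",cv2.resize(im[60:260,180:420],None,fx=3,fy=3,interpolation=cv2.INTER_CUBIC))
print(readout.get_state()["tcp_pos"])
E
```

```text
time_s: 2.2
tcp_pos: [0.5877, 0.0116, 0.0952]
eef_rot: [20.7, 89.4, 133.4]
contact_force: [-0.4, -0.0, -0.1]
gripper_width: 0.06
[0.58838817 0.01169115 0.0965419 ]
```

View pics/s1.png

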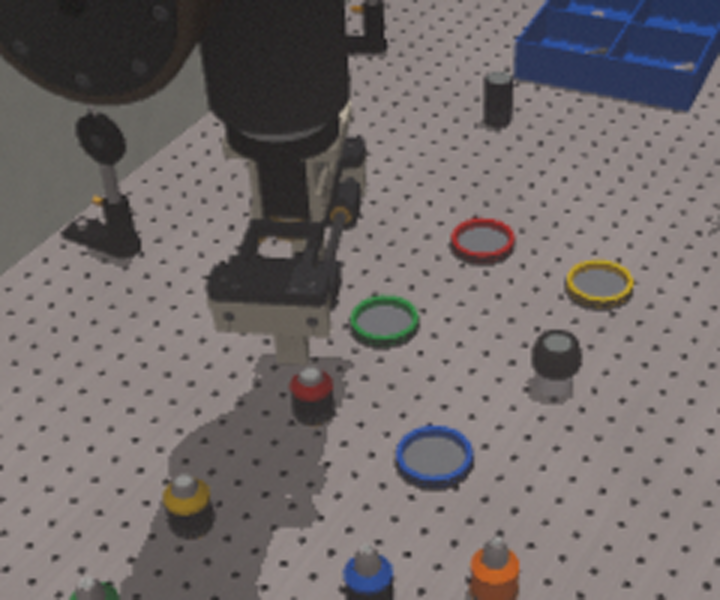

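Run:
```python
from h import *
def proj(n,P):
    c=vision.get_calibration(n);K=c["intrinsics"];T=c["pose"]
    q=np.linalg.inv(T)@np.r_[P,1];return (K[0,2]+K[0,0]*q[0]/-q[2]).round(1),(K[1,2]-K[1,1]*q[1]/-q[2]).round(1)
s=readout.get_state();p=s["tcp_pos"];rr=np.deg2rad(s["eef_rot"][2]-s["eef_rot"][0]);j=np.array([np.cos(rr),np.sin(rr),0])
for d in(.03,.051,): print(d,proj("side",p+d*j))
print(np.degrees(rr),proj("side",p),proj("side",[.587,.0098,.036]),proj("side",[.587,.0098,.046]))
```

```text
0.03 (np.float64(277.7), np.float64(177.0))
0.051 (np.float64(276.0), np.float64(183.3))
112.70823666484503 (np.float64(280.1), np.float64(168.4)) (np.float64(283.1), np.float64(187.7)) (np.float64(282.8), np.float64(184.6))
```

The side view shows the near finger at (277,179), against a predicted (277,177–183). The red nose is at (284,184), against a predicted (283,185). Calibration and arm agree, so I'll descend.

```bash
python3 -m handwheel '[[[-0.02,-0.04,-0.7,0],[0,0,-0.7,0],[0,0,-0.4,0],[0,0,-0.2,0],[0,0,-0.05,0],[0,0,0,0]]]'
```

```text
time_s: 2.85
tcp_pos: [0.5939, 0.0103, 0.0219]
eef_rot: [-62.4, 89.3, 50.4]
contact_force: [0.0, -1.0, 0.9]
gripper_width: 0.0599
```

```bash
python3 -m handwheel '[[[-0.14,0,0,0],[0,0,-0.1,0],[0,0,-0.08,0],[0,0,0,0]]]'; python3 -c "
from plant import readout
print(readout.get_state()['tcp_pos'])"
```

```text
time_s: 3.25
tcp_pos: [0.5897, 0.0109, 0.0177]
eef_rot: [-72.4, 89.0, 40.4]
contact_force: [0.4, 0.6, -0.1]
gripper_width: 0.06
[0.58969367 0.01092144 0.01770897]
```

```bash
python3 -m handwheel '[[[-0.06,-0.02,-0.14,0]]]'; python3 -m handwheel '[[[-0.02,-0.02,0,0],[0,0,0,0],[0,0,0,0]]]' 40
```

```text
time_s: 3.35
tcp_pos: [0.5882, 0.0104, 0.0127]
eef_rot: [-75.1, 88.9, 37.7]
contact_force: [0.5, -0.5, 0.5]
gripper_width: 0.0597
time_s: 3.65
tcp_pos: [0.5862, 0.0092, 0.0115]
eef_rot: [-72.1, 89.0, 40.6]
contact_force: [0.2, 0.0, 0.6]
gripper_width: 0.0427
```

```bash
python3 -m handwheel '[[[0,0,0.08,0],[0,0,0,0]]]' 37;  python3 -m handwheel '[[[0,0,0,0],[0,0,0,0],[0,0,0,0]]]' 25 15
python3 - <<'E'
from h import *
im=vision.capture("side");cv2.imwrite("pics/s2.png",cv2.resize(im[120:260,220:380],None,fx=4,fy=4,interpolation=cv2.INTER_CUBIC))
print(readout.get_state())
E
```

```text
time_s: 3.85
tcp_pos: [0.5863, 0.0091, 0.0149]
eef_rot: [-72.4, 89.0, 40.4]
contact_force: [0.1, -0.1, 0.1]
gripper_width: 0.0374
time_s: 4.15
tcp_pos: [0.5864, 0.0092, 0.0151]
eef_rot: [-72.5, 89.0, 40.3]
contact_force: [0.2, -0.2, -0.2]
gripper_width: 0.0328
{'time_s': 4.2, 'joints': array([ 19.7427504 ,  24.42717369, -25.02324153,  -0.55343356,
       -39.60838668, -86.52874867]), 'qd': array([-0.05030844, -0.04673219, -0.01000691,  0.00550655,  0.00084749,
       -0.05716848]), 'joint_torque': array([ 3.23873002e-02, -5.44726360e+01,  2.02696502e+01,  4.82290372e+00,
       -4.26992134e-02,  8.62294783e-04]), 'tcp_pos': array([0.58636075, 0.0091458 , 0.01509877]), 'eef_rot': array([-72.52319075,  88.99361768,  40.26733143]), 'contact_force': array([ 0.0058222 , -0.16727787, -0.10581403]), 'moment': array([-0.01452929,  0.02771079, -0.04544889]), 'gripper_width': 0.03241115090565372}
```

View pics/s2.png

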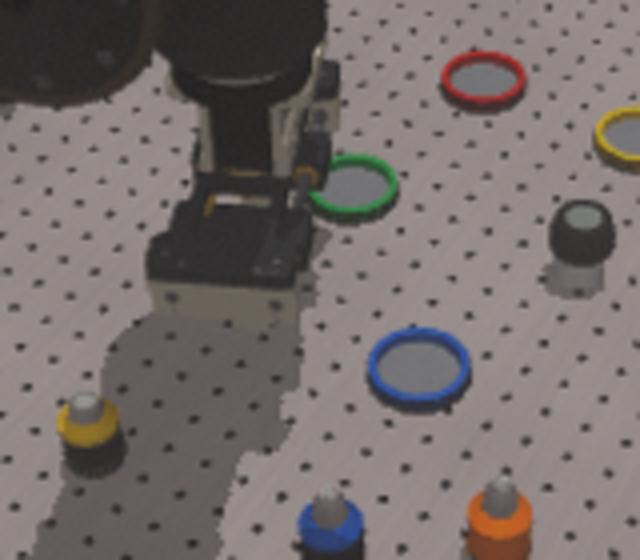

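Red is gripped at width 32.8 mm and hidden behind the gripper in this view. Lifting, then carrying to the red canister.

```bash
python3 -m handwheel '[[[0,0,0.2,0],[0,0,0.6,0],[0,0,0.8,0],[0,0,0.8,0]]]'; python3 -m handwheel '[[[0,-0.4,0,0],[0,-0.8,0,0],[0,-1,0,0],[0,-1,0,0],[0,-1,0,0],[0,-1,0,0],[0,-0.8,0,0],[0,-0.3,0,0]]]'
```

```text
time_s: 4.6
tcp_pos: [0.5819, 0.008, 0.1097]
eef_rot: [-36.7, 89.5, 76.0]
contact_force: [0.8, 0.1, -0.7]
gripper_width: 0.0327
time_s: 5.4
tcp_pos: [0.5824, -0.2519, 0.1166]
eef_rot: [-68.8, 89.0, 44.3]
contact_force: [-0.8, 0.9, -1.9]
gripper_width: 0.0324
```

Run:
```python
from h import *
im=vision.capture("side");cv2.imwrite("pics/s3.png",cv2.resize(im[60:240,220:460],None,fx=3,fy=3,interpolation=cv2.INTER_CUBIC))
print(readout.get_state())
```

```text
{'time_s': 5.45, 'joints': array([ -6.31165304,  21.58726001, -12.72410711,  -0.88620105,
       -55.10239464, -60.13354753]), 'qd': array([ 2.78065846, -0.83688588, -1.43204046, -0.39382566,  0.508839  ,
       -3.13486028]), 'joint_torque': array([-3.24717269e-02, -5.82722926e+01,  2.54082781e+01,  5.84872574e+00,
       -1.00620787e-01, -4.72062500e-02]), 'tcp_pos': array([ 0.58225117, -0.25252278,  0.11643526]), 'eef_rot': array([-68.40293869,  89.0642002 ,  44.64856653]), 'contact_force': array([ 0.99591131, -2.36205331,  0.58090815]), 'moment': array([-0.27653718, -0.07853239,  0.03486547]), 'gripper_width': 0.03215442794219039}
```

View pics/s3.png

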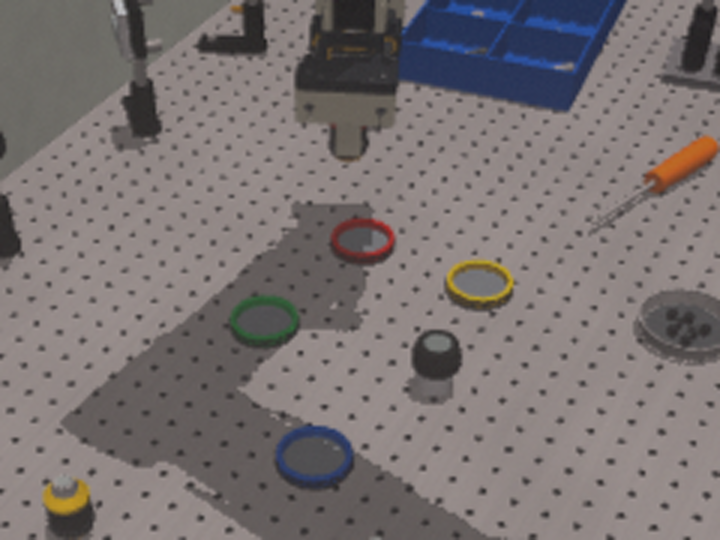

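```bash
python3 -m handwheel '[[[-0.25,-0.16,0,0],[0,0,-0.5,0],[0,0,-0.7,0],[0,0,-0.5,0],[0,0,-0.15,0]]]';python3 -m handwheel '[[[0,0,0,0]]]'
```

```text
time_s: 5.95
tcp_pos: [0.5692, -0.2586, 0.0417]
eef_rot: [-71.2, 89.0, 41.8]
contact_force: [0.3, 1.3, -1.7]
gripper_width: 0.0327
time_s: 6.05
tcp_pos: [0.5683, -0.258, 0.0411]
eef_rot: [-65.9, 89.0, 47.1]
contact_force: [-0.4, 0.7, -1.3]
gripper_width: 0.0329
```

```bash
python3 -m handwheel '[[[0.07,-0.04,-0.2,0],[0,0,-0.15,0],[0,0,0,0]]]';python3 - <<'E'
from h import *
for n,a in(("side",(80,200,280,420)),("top",(100,250,380,520))):
    im=vision.capture(n);cv2.imwrite(f"pics/{n}4.png",cv2.resize(im[a[0]:a[1],a[2]:a[3]],None,fx=4,fy=4,interpolation=cv2.INTER_CUBIC))
print(readout.get_state()['tcp_pos'])
E
```

```text
time_s: 6.35
tcp_pos: [0.5726, -0.2592, 0.0285]
eef_rot: [-74.5, 88.9, 38.7]
contact_force: [0.1, 0.2, -1.4]
gripper_width: 0.0324
[ 0.57292365 -0.25940737  0.02913457]
```

View pics/side4.png

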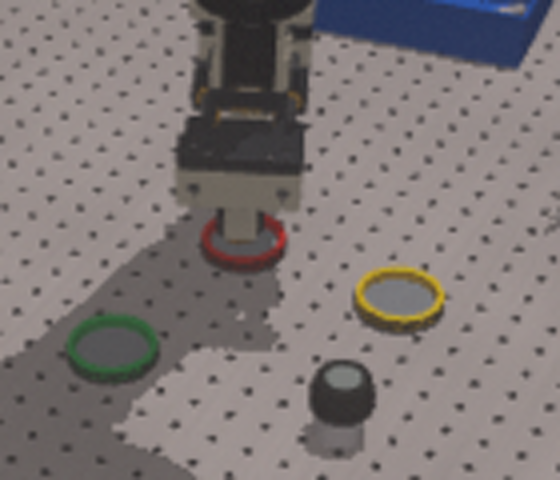

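The finger is over the red cup centre (canister at about (341,139)). I'll lower gently.

```bash
python3 -m handwheel '[[[-0.03,0,-0.12,0],[0,0,-0.04,0]]]';python3 -m handwheel '[[[0,0,-0.04,0]]]';python3 -m handwheel '[[[0,0,-0.04,0]]]'
```

```text
time_s: 6.65
tcp_pos: [0.5723, -0.2595, 0.0233]
eef_rot: [-80.1, 88.8, 33.1]
contact_force: [-0.1, 0.3, -1.5]
gripper_width: 0.0327
time_s: 6.75
tcp_pos: [0.5724, -0.2596, 0.0217]
eef_rot: [-80.8, 88.8, 32.4]
contact_force: [0.1, 0.4, -1.1]
gripper_width: 0.0327
time_s: 6.85
tcp_pos: [0.5723, -0.2596, 0.0201]
eef_rot: [-80.8, 88.8, 32.4]
contact_force: [-0.6, -0.6, -0.8]
gripper_width: 0.0326
```

```bash
python3 -m handwheel '[[[0,0,-0.03,0]]]';python3 -m handwheel '[[[0,0,-0.02,0]]]';python3 -m handwheel '[[[0,0,0,0]]]'
```

```text
time_s: 6.95
tcp_pos: [0.5725, -0.2597, 0.019]
eef_rot: [-81.5, 88.8, 31.7]
contact_force: [-3.7, 2.9, 12.0]
gripper_width: 0.0327
time_s: 7.05
tcp_pos: [0.5725, -0.2597, 0.019]
eef_rot: [-82.0, 88.8, 31.2]
contact_force: [-3.4, 3.3, 10.7]
gripper_width: 0.0326
time_s: 7.15
tcp_pos: [0.5726, -0.2596, 0.0193]
eef_rot: [-82.5, 88.8, 30.7]
contact_force: [-0.3, -1.1, -1.3]
gripper_width: 0.0324
```

Contact at exactly the predicted 0.019. Now I'll release slowly.

```bash
python3 -m handwheel '[[[0,0,0,0],[0,0,0,0]]]' 37;python3 -m handwheel '[[[0,0,0,0],[0,0,0,0],[0,0,0,0]]]' 52;python3 -m handwheel '[[[0,0,0.3,0],[0,0,0.6,0],[0,0,0.8,0],[0,0,0.8,0]]]' 60
```

```text
time_s: 7.35
tcp_pos: [0.573, -0.2598, 0.0196]
eef_rot: [-84.4, 88.8, 28.8]
contact_force: [-0.5, 0.7, -1.1]
gripper_width: 0.0366
time_s: 7.65
tcp_pos: [0.5732, -0.2599, 0.0196]
eef_rot: [-85.0, 88.8, 28.2]
contact_force: [0.3, 0.1, 0.6]
gripper_width: 0.0508
time_s: 8.05
tcp_pos: [0.5695, -0.2592, 0.1194]
eef_rot: [-60.7, 89.1, 52.5]
contact_force: [-0.1, 0.0, 0.7]
gripper_width: 0.0599
```

```bash
python3 -m handwheel '[[[0.1,0.5,0,0],[0.1,1,0,0],[0.1,1,0,0],[0.1,1,0,0],[0.1,1,0,0],[0.1,1,0,0],[0.1,1,0,0],[0.1,1,0,0]]]'
python3 - <<'E'
from h import *
im=vision.capture("side");cv2.imwrite("pics/s5.png",cv2.resize(im[80:240,260:420],None,fx=4,fy=3.7,interpolation=cv2.INTER_CUBIC))
E
python3 -m handwheel '[[[0.04,1,0,0],[0.04,1,0,0],[0.04,0.8,0,0],[0,0.2,0,0],[0,0,0,0]]]'
```

```text
time_s: 8.85
tcp_pos: [0.6057, 0.0455, 0.1356]
eef_rot: [-94.0, 88.3, 18.8]
contact_force: [1.0, -0.0, -0.0]
gripper_width: 0.0599
time_s: 9.4
tcp_pos: [0.6122, 0.1779, 0.141]
eef_rot: [-93.4, 87.9, 19.8]
contact_force: [-1.7, -0.5, -0.8]
gripper_width: 0.06
```

View pics/s5.png

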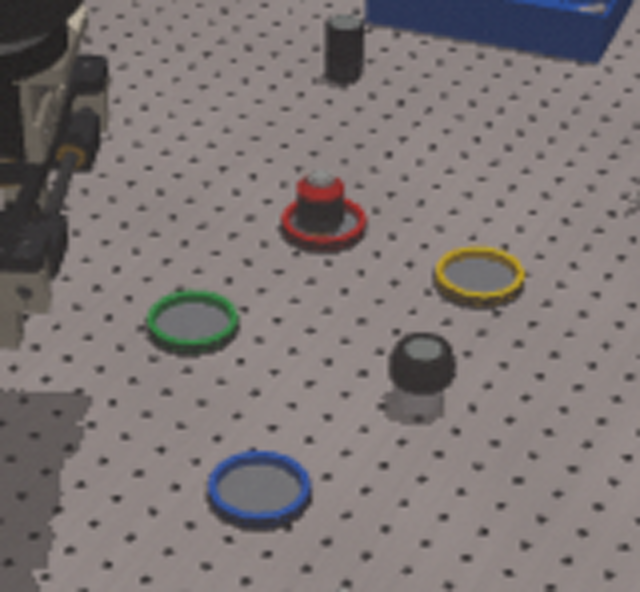

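Red stands upright inside its cup at (340,136). The tool tilt has crept to about 2° during fast moves, so I'll test whether a fast lift reverses it, and use slower travel from here.

```bash
cat > tilt.py <<'E'
from plant import readout
import numpy as np
from scipy.spatial.transform import Rotation as R
s=readout.get_state();M=R.from_euler("xyz",s["eef_rot"],degrees=True).as_matrix()
print(round(s["time_s"],2),s["tcp_pos"].round(4),"tilt deg xy",np.degrees(M[:2,0]).round(2),"jaw",np.degrees(np.arctan2(M[1,2],M[0,2])).round(1),"F",s["contact_force"].round(1),"w",round(s["gripper_width"]*1e3,1))
E
python3 tilt.py
python3 -m handwheel '[[[0,0,1,0],[0,0,1,0],[0,0,1,0]]]' >/dev/null; python3 tilt.py
python3 -m handwheel '[[[0,0,-0.3,0],[0,0,-0.3,0],[0,0,-0.3,0],[0,0,-0.3,0],[0,0,-0.3,0],[0,0,-0.3,0],[0,0,-0.3,0],[0,0,-0.3,0]]]' >/dev/null; python3 tilt.py
```

```text
9.4 [0.6122 0.1779 0.141 ] tilt deg xy [1.98 0.71] jaw 113.2 F [-1.7 -0.5 -0.8] w 60.0
9.7 [0.6077 0.1736 0.2583] tilt deg xy [1.28 0.35] jaw 113.1 F [ 0.5  0.3 -0.2] w 59.6
10.5 [0.6095 0.1688 0.1634] tilt deg xy [1.8  0.54] jaw 112.9 F [-0.1 -0.1  0.3] w 59.9
```

```bash
python3 -m handwheel '[[[-1,0,0,0],[-1,0,0,0],[-1,0,0,0]]]' >/dev/null; python3 tilt.py
python3 -m handwheel '[[[0.4,-0.05,0,0],[0.4,0,0,0],[0.4,0,0,0],[0.4,0,0,0],[0.4,0,0,0],[0.4,0,0,0],[0.4,0,0,0],[0.2,0,0,0]]]' >/dev/null; python3 tilt.py
```

```text
10.8 [0.4884 0.1679 0.1555] tilt deg xy [1.42 0.21] jaw 112.7 F [-0.4  0.3  0.3] w 59.9
11.6 [0.6134 0.1651 0.151 ] tilt deg xy [1.29 0.17] jaw 112.9 F [ 0.1 -0.1  0.2] w 60.1
```

A fast inward move followed by a slow outward one takes tilt off, so I'll repeat it twice.

```bash
python3 -m handwheel '[[[-1,0,0.1,0],[-1,0,0.1,0],[-1,0,0.1,0],[0.3,0,0,0],[0.3,0,0,0],[0.3,0,0,0],[0.3,0,0,0],[0.3,0,0,0]]]' >/dev/null; python3 tilt.py
python3 -m handwheel '[[[0.3,0,0,0],[0.3,0,0,0],[0.3,0,0,0],[0.3,0,0,0],[-1,0,0.1,0],[-1,0,0.1,0],[-1,0,0.1,0],[0.3,0,0,0]]]' >/dev/null; python3 tilt.py
python3 -m handwheel '[[[0.3,0,0,0],[0.3,0,0,0],[0.3,0,0,0],[0.3,0,0,0],[0.3,0,0,0],[0.3,0,0,0],[0.3,0,0,0],[0.3,0,0,0]]]' >/dev/null; python3 tilt.py
```

```text
12.4 [0.5586 0.164  0.1575] tilt deg xy [ 1.02 -0.04] jaw 112.6 F [ 0.3 -1.  -0.9] w 59.8
13.2 [0.5038 0.162  0.1636] tilt deg xy [ 0.57 -0.37] jaw 112.3 F [0.8 1.5 1.2] w 60.0
14.0 [0.6114 0.162  0.1628] tilt deg xy [ 0.6  -0.38] jaw 112.2 F [-1.1  0.3 -0.3] w 60.4
```

```bash
python3 -m handwheel '[[[-0.2,-0.2,-0.6,0],[-0.03,0,-0.6,0],[-0.03,0,-0.6,0],[-0.03,0,-0.6,0],[-0.03,0,-0.4,0],[-0.03,0,0,0]]]' >/dev/null; python3 tilt.py
```

```text
14.6 [0.603  0.1536 0.0471] tilt deg xy [ 0.75 -0.34] jaw 112.2 F [ 0.1 -0.9 -0. ] w 60.1
```

```bash
python3 -m handwheel '[[[-0.02,0,-0.3,0],[-0.02,0,-0.3,0],[-0.02,0,-0.15,0],[0,0,-0.04,0]]]' >/dev/null; python3 tilt.py
```

```text
15.0 [0.6024 0.1543 0.015 ] tilt deg xy [ 0.9  -0.28] jaw 112.2 F [-0.8 -0.7  1.3] w 60.1
```

```bash
python3 -m handwheel '[[[0,-0.02,0,0],[0,0,0,0],[0,0,0,0]]]' 38 >/dev/null; python3 tilt.py;python3 -m handwheel '[[[0,0,0,0],[0,0,0,0],[0,0,0,0]]]' 25 15>/dev/null; python3 tilt.py
```

```text
15.3 [0.603  0.1538 0.0158] tilt deg xy [ 0.97 -0.25] jaw 112.2 F [-0.5  0.4 -0.4] w 41.7
time_s: 15.6
tcp_pos: [0.6033, 0.1539, 0.0166]
eef_rot: [-124.0, 89.0, -11.8]
contact_force: [1.0, 0.1, -1.9]
gripper_width: 0.0327
15.6 [0.6033 0.1539 0.0166] tilt deg xy [ 1.02 -0.21] jaw 112.2 F [ 1.   0.1 -1.9] w 32.7
```

```bash
python3 -m handwheel '[[[0,0,0.2,0],[0,0,0.5,0],[0,0,0.5,0],[0,0,0.5,0],[0,0,0.5,0],[0,0,0.3,0]]]' >/dev/null; python3 tilt.py
python3 -m handwheel '[[[-0.2,-0.5,0,0],[-0.2,-0.5,0,0],[-0.2,-0.5,0,0],[-0.2,-0.5,0,0],[-0.2,-0.5,0,0],[-0.2,-0.5,0,0],[-0.2,-0.5,0,0],[-0.2,-0.5,0,0]]]' >/dev/null; python3 tilt.py
python3 -m handwheel '[[[-0.2,-0.5,0,0],[-0.2,-0.5,0,0],[-0.2,-0.5,0,0],[-0.2,-0.5,0,0],[-0.2,-0.5,0,0],[-0.2,-0.5,0,0],[-0.2,-0.5,0,0],[-0.2,-0.5,0,0]]]' >/dev/null; python3 tilt.py
```

```text
16.2 [0.6008 0.1527 0.1197] tilt deg xy [ 0.73 -0.36] jaw 112.2 F [ 0.1  0.5 -1.1] w 32.6
17.0 [ 0.5298 -0.0189  0.1195] tilt deg xy [ 0.65 -0.34] jaw 112.2 F [ 0.1 -0.1 -2.4] w 32.3
17.8 [ 0.453  -0.1945  0.1174] tilt deg xy [ 0.38 -0.37] jaw 111.8 F [-0.6 -0.1 -1.4] w 32.3
```

```bash
python3 -m handwheel '[[[0,-0.5,0,0],[0,-0.5,0,0],[0,-0.15,-0.2,0],[0,0,-0.5,0],[0,0,-0.5,0],[0,0,-0.4,0],[0,0,-0.1,0]]]' >/dev/null; python3 tilt.py
```

```text
18.5 [ 0.4431 -0.2487  0.0453] tilt deg xy [ 0.3  -0.34] jaw 111.3 F [-1.5 -0.3 -1.5] w 32.6
```

```bash
python3 -m handwheel '[[[0.15,-0.02,-0.15,0],[0,0,-0.15,0],[0,0,-0.05,0]]]' >/dev/null; python3 tilt.py;python3 - <<'E'
from h import *
im=vision.capture("side");cv2.imwrite("pics/s6.png",cv2.resize(im[90:230,300:460],None,fx=4,fy=4,interpolation=cv2.INTER_CUBIC))
E
```

```text
18.8 [ 0.449  -0.2499  0.0305] tilt deg xy [ 0.27 -0.34] jaw 111.3 F [-0.4 -0.7 -1.7] w 32.7
```

View pics/s6.png

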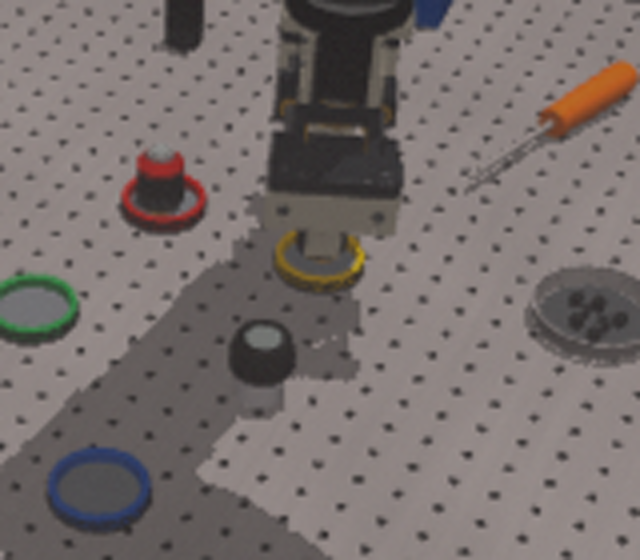

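The finger sits centrally over the yellow cup (about (380,153)), and red still stands upright. Lowering.

```bash
python3 -m handwheel '[[[0,0,-0.12,0],[0,0,-0.05,0]]]'>/dev/null; python3 tilt.py; python3 -m handwheel '[[[0,0,-0.04,0]]]'>/dev/null; python3 tilt.py;python3 -m handwheel '[[[0,0,-0.03,0]]]'>/dev/null; python3 tilt.py
```

```text
19.05 [ 0.4499 -0.2499  0.0241] tilt deg xy [ 0.38 -0.36] jaw 111.3 F [ 0.2  0.7 -1.7] w 32.7
19.15 [ 0.4501 -0.2499  0.0225] tilt deg xy [ 0.41 -0.37] jaw 111.3 F [ 0.1  0.7 -1.6] w 32.6
19.25 [ 0.4502 -0.2499  0.0214] tilt deg xy [ 0.42 -0.37] jaw 111.3 F [-0.6 -0.3 -1.3] w 32.8
```

```bash
python3 -m handwheel '[[[0,0,-0.025,0]]]'>/dev/null; python3 tilt.py; python3 -m handwheel '[[[0,0,-0.02,0]]]'>/dev/null; python3 tilt.py
```

```text
19.35 [ 0.4503 -0.2499  0.0204] tilt deg xy [ 0.43 -0.37] jaw 111.3 F [-0.5  0.8  2.4] w 32.6
19.45 [ 0.4503 -0.25    0.0202] tilt deg xy [ 0.43 -0.39] jaw 111.4 F [-4.3  3.3 14.6] w 32.3
```

```bash
python3 -m handwheel '[[[0,0,0,0],[0,0,0,0]]]' 37 >/dev/null; python3 tilt.py;python3 -m handwheel '[[[0,0,0,0],[0,0,0,0],[0,0,0,0]]]' 52 >/dev/null; python3 tilt.py;python3 -m handwheel '[[[0,0,0.3,0],[0,0,0.6,0],[0,0,0.8,0],[0,0,0.8,0]]]' 60 >/dev/null; python3 tilt.py
python3 -m handwheel '[[[0.17,0.6,0,0],[0.17,0.6,0,0],[0.17,0.6,0,0],[0.17,0.6,0,0],[0.17,0.6,0,0],[0.17,0.6,0,0],[0.17,0.6,0,0],[0.17,0.6,0,0]]]' >/dev/null; python3 tilt.py;python3 - <<'E'
from h import *
im=vision.capture("side");cv2.imwrite("pics/s7.png",cv2.resize(im[90:230,300:460],None,fx=4,fy=4,interpolation=cv2.INTER_CUBIC))
E
```

```text
19.65 [ 0.4509 -0.2501  0.0209] tilt deg xy [ 0.51 -0.41] jaw 111.4 F [ 0.3 -0.9 -0. ] w 36.6
19.95 [ 0.4513 -0.2502  0.021 ] tilt deg xy [ 0.55 -0.42] jaw 111.4 F [-0.1 -0.3  0.7] w 51.1
20.35 [ 0.4475 -0.2495  0.1218] tilt deg xy [-0.01 -0.33] jaw 111.4 F [0.8 0.3 1.3] w 60.3
21.15 [ 0.5064 -0.0536  0.1362] tilt deg xy [ 0.99 -0.41] jaw 111.1 F [ 0.7 -0.2 -0.4] w 60.2
```

View pics/s7.png

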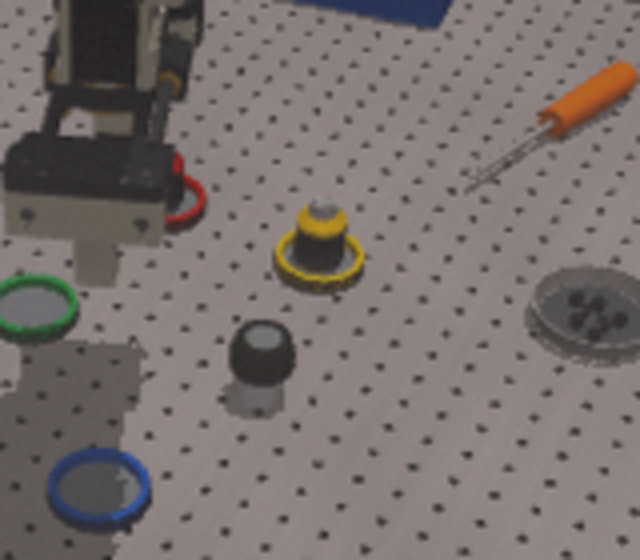

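Yellow stands upright, centred in its cup at (380,150). Next is green at (0.5994, 0.2615).

```bash
python3 -m handwheel '[[[0.12,0.4,0,0],[0.12,0.4,0,0],[0.12,0.4,0,0],[0.12,0.4,0,0],[0.12,0.4,0,0],[0.12,0.4,0,0],[0.12,0.4,0,0],[0.12,0.4,0,0]]]' >/dev/null; python3 tilt.py
python3 -m handwheel '[[[0.12,0.4,0,0],[0.12,0.4,0,0],[0.12,0.4,0,0],[0.12,0.4,0,0],[0.12,0.4,0,0],[0.12,0.4,0,0],[0.12,0.4,0,0],[0.12,0.4,0,0]]]' >/dev/null; python3 tilt.py
```

```text
22.0 [0.5486 0.0856 0.1395] tilt deg xy [ 1.2  -0.36] jaw 111.2 F [0.6 0.6 0.6] w 59.7
22.8 [0.5902 0.2255 0.1389] tilt deg xy [ 1.15 -0.4 ] jaw 111.2 F [-0.2 -0.3 -0.3] w 59.8
```

```bash
python3 -m handwheel '[[[0,0.4,0,0],[0,0.4,0,0],[-1,0,0.1,0],[-1,0,0.1,0],[-1,0,0.1,0],[0.3,0,0,0],[0.3,0,0,0],[0.3,0,0,0]]]' >/dev/null; python3 tilt.py
python3 -m handwheel '[[[0.3,0,0,0],[0.3,0,0,0],[-1,0,0.1,0],[-1,0,0.1,0],[0.3,0,0,0],[0.3,0,0,0],[0.3,0,0,0],[0.3,0,0,0]]]' >/dev/null; python3 tilt.py
python3 -m handwheel '[[[0.3,0,0,0],[0.3,0,0,0],[0.3,0,0,0],[0.3,0,0,0],[0.3,0,0,0],[0.3,0,0,0]]]' >/dev/null; python3 tilt.py
```

```text
23.6 [0.5026 0.2661 0.1497] tilt deg xy [ 1.07 -0.46] jaw 111.5 F [-0.4  0.7  0.1] w 60.0
24.4 [0.5059 0.2652 0.1538] tilt deg xy [ 0.89 -0.75] jaw 110.9 F [-0.1  0.2 -0.6] w 59.8
25.0 [0.5867 0.2639 0.152 ] tilt deg xy [ 0.8  -0.85] jaw 110.7 F [ 0.6 -0.2  0.4] w 59.9
```

```bash
python3 -m handwheel '[[[0.3,0,0,0],[0,0,-0.6,0],[0,0,-0.6,0],[0,0,-0.6,0],[-0.02,0,-0.6,0],[-0.02,0,-0.3,0]]]' >/dev/null; python3 tilt.py
```

```text
25.6 [0.6045 0.2652 0.0433] tilt deg xy [ 1.16 -0.63] jaw 110.7 F [-0.8 -0.4 -0. ] w 59.7
```

```bash
python3 -m handwheel '[[[-0.14,-0.1,-0.1,0],[-0.02,-0.02,-0.3,0],[-0.02,0,-0.15,0],[0,0,-0.05,0]]]' >/dev/null; python3 tilt.py
```

```text
26.0 [0.5975 0.2603 0.0182] tilt deg xy [ 1.18 -0.64] jaw 110.7 F [0.  0.3 0.3] w 60.1
```

```bash
python3 -m handwheel '[[[0.04,0.03,-0.08,0],[0,0,-0.02,0],[0,0,0,0]]]' 40 >/dev/null; python3 tilt.py;python3 -m handwheel '[[[0,0,0,0],[0,0,0,0],[0,0,0,0]]]' 25 15>/dev/null; python3 tilt.py
```

```text
26.3 [0.6002 0.2623 0.0152] tilt deg xy [ 1.29 -0.56] jaw 110.8 F [-0.3  0.1 -0.8] w 42.5
time_s: 26.6
tcp_pos: [0.6005, 0.2625, 0.0159]
eef_rot: [-132.3, 88.6, -21.5]
contact_force: [-1.0, -0.0, -1.8]
gripper_width: 0.0326
26.6 [0.6005 0.2625 0.0159] tilt deg xy [ 1.33 -0.52] jaw 110.8 F [-1.  -0.  -1.8] w 32.6
```

```bash
python3 -m handwheel '[[[0,0,0.2,0],[0,0,0.5,0],[0,0,0.5,0],[0,0,0.5,0],[0,0,0.5,0],[0,0,0.3,0]]]' >/dev/null; python3 tilt.py
python3 -m handwheel '[[[0,-0.5,0,0],[0,-0.5,0,0],[0,-0.5,0,0],[0,-0.5,0,0],[0,-0.5,0,0],[0,-0.5,0,0],[0,-0.5,0,0],[0,-0.5,0,0]]]' >/dev/null; python3 tilt.py
python3 -m handwheel '[[[0,-0.5,0,0],[0,-0.5,0,0],[0,-0.5,0,0],[0,-0.5,0,0],[0,-0.5,0,0],[0,-0.5,0,0],[0,-0.5,0,0],[0,-0.3,0,0]]]' >/dev/null; python3 tilt.py
```

```text
27.2 [0.5977 0.2608 0.1183] tilt deg xy [ 1.01 -0.73] jaw 110.7 F [ 0.3 -0.4 -2. ] w 32.5
28.0 [0.5949 0.088  0.1172] tilt deg xy [ 0.82 -0.75] jaw 110.7 F [ 0.6  0.4 -1.4] w 32.4
28.8 [ 0.5871 -0.0839  0.1123] tilt deg xy [ 0.24 -0.9 ] jaw 110.2 F [ 0.2  0.  -1.9] w 32.1
```

```bash
python3 -m handwheel '[[[0.1,-0.4,0,0],[0.1,-0.3,-0.1,0],[0,0,-0.5,0],[0,0,-0.5,0],[0,0,-0.4,0],[0,0,-0.1,0]]]' >/dev/null; python3 tilt.py
```

```text
29.4 [ 0.5933 -0.1193  0.0447] tilt deg xy [ 0.2  -0.89] jaw 109.8 F [-0.5 -0.2 -2.6] w 32.7
```

```bash
python3 -m handwheel '[[[0,0.12,-0.15,0],[0,0,-0.15,0],[0,0,-0.05,0]]]' >/dev/null; python3 tilt.py;python3 - <<'E'
from h import *
im=vision.capture("side");cv2.imwrite("pics/s8.png",cv2.resize(im[90:230,240,None][:,0:0] if 0 else im[90:230,240:400],None,fx=4,fy=4,interpolation=cv2.INTER_CUBIC))
E
```

```text
29.7 [ 0.5935 -0.1145  0.0298] tilt deg xy [ 0.18 -0.91] jaw 109.8 F [-0.6 -0.2 -2.2] w 32.9
```

View pics/s8.png

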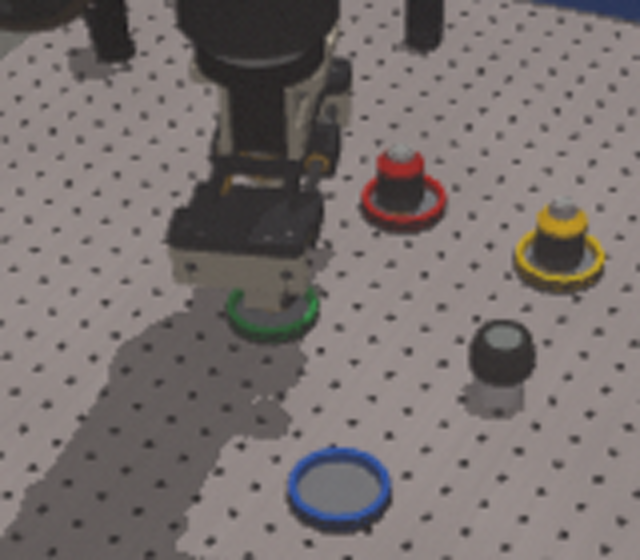

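The gripper is over the green cup (about (308,166)), and red and yellow stand in theirs. Lowering green.

```bash
python3 -m handwheel '[[[0,0,-0.12,0],[0,0,-0.05,0]]]'>/dev/null; python3 tilt.py; python3 -m handwheel '[[[0,0,-0.04,0]]]'>/dev/null; python3 tilt.py;python3 -m handwheel '[[[0,0,-0.025,0]]]'>/dev/null; python3 tilt.py
```

```text
29.95 [ 0.5944 -0.1143  0.0237] tilt deg xy [ 0.3 -0.9] jaw 109.9 F [-0.2  0.2 -2.6] w 32.5
30.05 [ 0.5947 -0.1142  0.0222] tilt deg xy [ 0.33 -0.9 ] jaw 109.9 F [-0.2  0.7 -2.1] w 32.6
30.15 [ 0.5947 -0.1142  0.0212] tilt deg xy [ 0.34 -0.9 ] jaw 109.9 F [ 0.3  0.3 -2.8] w 32.5
```

```bash
python3 -m handwheel '[[[0,0,-0.025,0]]]'>/dev/null; python3 tilt.py;python3 -m handwheel '[[[0,0,-0.02,0]]]'>/dev/null; python3 tilt.py
```

```text
30.25 [ 0.5948 -0.1142  0.0203] tilt deg xy [ 0.36 -0.9 ] jaw 109.9 F [-0.3 -0.9 -2.5] w 32.5
30.35 [ 0.5949 -0.1143  0.0197] tilt deg xy [ 0.37 -0.9 ] jaw 109.9 F [-3.5  0.8  7.1] w 32.5
```

```bash
python3 -m handwheel '[[[0,0,-0.015,0]]]'>/dev/null; python3 tilt.py;python3 -m handwheel '[[[0,0,0,0],[0,0,0,0]]]' 37 >/dev/null; python3 tilt.py;python3 -m handwheel '[[[0,0,0,0],[0,0,0,0],[0,0,0,0]]]' 52 >/dev/null; python3 tilt.py;python3 -m handwheel '[[[0,0,0.3,0],[0,0,0.6,0],[0,0,0.8,0],[0,0,0.8,0]]]' 60 >/dev/null; python3 tilt.py
python3 -m handwheel '[[[-0.2,0.4,0,0],[-0.2,0.4,0,0],[-0.2,0.4,0,0],[-0.2,0.4,0,0],[-0.2,0.4,0,0],[-0.2,0.4,0,0],[-0.2,0.4,0,0],[-0.2,0.4,0,0]]]' >/dev/null; python3 tilt.py
python3 -m handwheel '[[[-0.2,0.4,0,0],[-0.2,0.4,0,0],[-0.2,0.4,0,0],[-0.2,0.4,0,0],[-0.2,0.4,0,0],[-0.2,0.4,0,0],[-0.2,0.4,0,0],[-0.2,0.4,0,0]]]' >/dev/null; python3 tilt.py;python3 - <<'E'
from h import *
im=vision.capture("side");cv2.imwrite("pics/s9.png",cv2.resize(im[110:310,240:420],None,fx=3,fy=3,interpolation=cv2.INTER_CUBIC))
E
```

```text
30.45 [ 0.5949 -0.1143  0.0197] tilt deg xy [ 0.37 -0.91] jaw 109.9 F [-3.4  2.4  6.9] w 32.6
30.65 [ 0.5956 -0.1143  0.0204] tilt deg xy [ 0.46 -0.91] jaw 109.9 F [ 0.1 -0.5  0.2] w 36.8
30.95 [ 0.5961 -0.1143  0.0206] tilt deg xy [ 0.52 -0.91] jaw 109.9 F [ 0.3 -0.9 -1. ] w 50.9
31.35 [ 0.5923 -0.1146  0.1207] tilt deg xy [-0.05 -0.96] jaw 109.9 F [ 1.3 -0.8  0.1] w 59.8
32.15 [0.5313 0.016  0.1354] tilt deg xy [ 0.99 -0.86] jaw 109.8 F [0.2 0.5 0.2] w 60.0
32.95 [0.4653 0.1495 0.1437] tilt deg xy [ 1.43 -0.62] jaw 109.8 F [-0.2 -0.8 -0.1] w 60.4
```

View pics/s9.png

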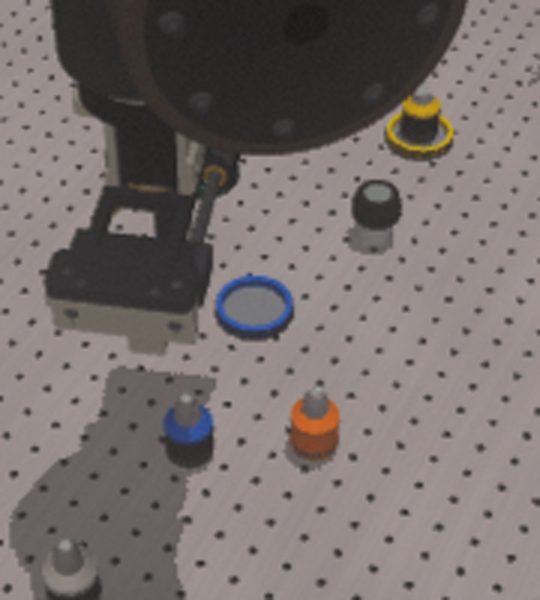

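Blue is at side (302,252), still standing; green is hidden by the arm and will be checked later. I'll take some tilt off first.

```bash
python3 -m handwheel '[[[0.3,0,0,0],[0.3,0,0,0],[0.3,0,0,0],[0.3,0,0,0],[0.3,0,0,0],[0.3,0,0,0],[0.3,0,0,0],[0.3,0,0,0]]]' >/dev/null; python3 tilt.py
python3 -m handwheel '[[[-1,0,0,0],[-1,0,0,0],[-1,0,0,0],[0.2,0,0,0],[0.2,0,0,0]]]' >/dev/null; python3 tilt.py
```

```text
33.8 [0.5699 0.1494 0.1454] tilt deg xy [ 1.54 -0.54] jaw 109.8 F [-0.3 -0.4 -0.6] w 60.2
34.3 [0.4664 0.1488 0.1428] tilt deg xy [ 1.36 -0.72] jaw 109.7 F [-0.1  0.8  0.6] w 60.2
```

```bash
python3 -m handwheel '[[[-0.3,0,0,0],[-0.1,0.07,-0.4,0],[0,0,-0.5,0],[0,0,-0.5,0],[0,0,-0.5,0],[0,0,-0.4,0],[0,0,-0.1,0]]]' >/dev/null; python3 tilt.py
```

```text
35.0 [0.456  0.1533 0.0448] tilt deg xy [ 1.56 -0.58] jaw 109.4 F [-0.6 -0.5  0.4] w 60.1
```

```bash
python3 -m handwheel '[[[-0.13,-0.04,-0.15,0],[-0.02,0,-0.3,0],[-0.02,0,-0.15,0],[0,0,-0.1,0]]]' >/dev/null; python3 tilt.py
```

```text
35.4 [0.4501 0.152  0.0166] tilt deg xy [ 1.62 -0.55] jaw 109.3 F [-0.7 -0.2 -0. ] w 59.7
```

```bash
python3 -m handwheel '[[[0,0,-0.06,0],[0,0,0,0],[0,0,0,0]]]' 40 >/dev/null; python3 tilt.py;python3 -m handwheel '[[[0,0,0,0],[0,0,0,0],[0,0,0,0]]]' 25 15>/dev/null; python3 tilt.py
```

```text
35.7 [0.4505 0.1523 0.0146] tilt deg xy [ 1.66 -0.51] jaw 109.3 F [-0.   0.7 -0.1] w 42.6
time_s: 36.0
tcp_pos: [0.4507, 0.1525, 0.0153]
eef_rot: [-124.9, 88.2, -15.6]
contact_force: [-0.4, 0.1, -2.3]
gripper_width: 0.0322
36.0 [0.4507 0.1525 0.0153] tilt deg xy [ 1.7  -0.47] jaw 109.3 F [-0.4  0.1 -2.3] w 32.2
```

```bash
python3 -m handwheel '[[[0,0,0.2,0],[0,0,0.5,0],[0,0,0.5,0],[0,0,0.5,0],[0,0,0.5,0],[0,0,0.3,0]]]' >/dev/null; python3 tilt.py
python3 -m handwheel '[[[0.1,-0.5,0,0],[0.1,-0.5,0,0],[0.1,-0.5,0,0],[0.1,-0.5,0,0],[0.1,-0.5,0,0],[0.1,-0.5,0,0],[0.1,-0.3,0,0]]]' >/dev/null; python3 tilt.py
```

```text
36.6 [0.448  0.1504 0.119 ] tilt deg xy [ 1.41 -0.68] jaw 109.3 F [ 0.5 -0.6 -1.8] w 32.3
37.3 [0.4762 0.0161 0.1256] tilt deg xy [ 1.72 -0.35] jaw 109.5 F [ 0.3  1.  -1.7] w 32.7
```

```bash
python3 -m handwheel '[[[0,0,-0.5,0],[0,0,-0.5,0],[0,0,-0.5,0],[0,0,-0.4,0],[0,0,-0.1,0]]]' >/dev/null; python3 tilt.py
```

```text
37.8 [0.4768 0.014  0.0468] tilt deg xy [ 1.95 -0.23] jaw 109.3 F [ 0.  -0.  -1.3] w 32.3
```

```bash
python3 -m handwheel '[[[-0.02,-0.12,-0.2,0],[0,0,-0.15,0],[0,0,-0.05,0]]]' >/dev/null; python3 tilt.py;python3 - <<'E'
from h import *
im=vision.capture("side");cv2.imwrite("pics/s10.png",cv2.resize(im[110:270,240:420],None,fx=4,fy=3.7,interpolation=cv2.INTER_CUBIC))
E
```

```text
38.1 [0.4765 0.0091 0.0311] tilt deg xy [ 2.02 -0.2 ] jaw 109.3 F [ 0.  -0.1 -1.9] w 32.6
```

View pics/s10.png

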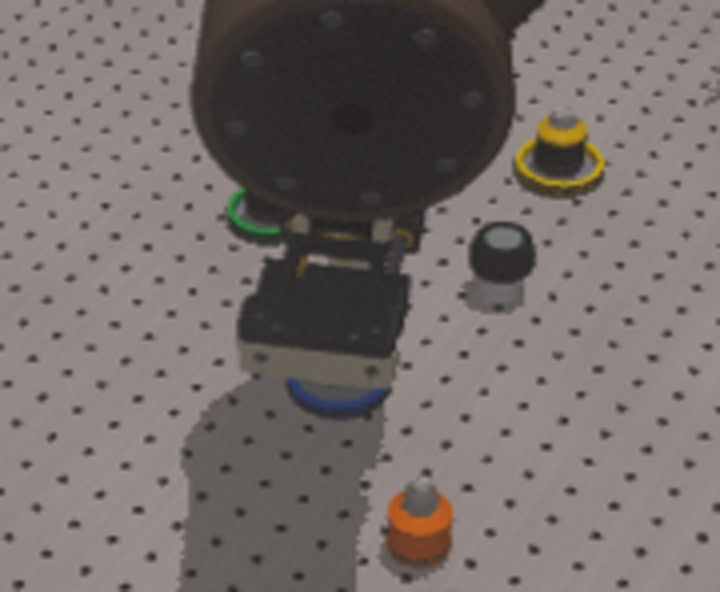

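The gripper is over the blue cup, whose near rim shows at (325,220). Lowering.

```bash
python3 -m handwheel '[[[0,0,-0.14,0],[0,0,-0.05,0]]]'>/dev/null; python3 tilt.py; python3 -m handwheel '[[[0,0,-0.04,0]]]'>/dev/null; python3 tilt.py;python3 -m handwheel '[[[0,0,-0.03,0]]]'>/dev/null; python3 tilt.py
```

```text
38.35 [0.4772 0.0094 0.0238] tilt deg xy [ 2.11 -0.17] jaw 109.3 F [ 0.8 -0.1 -1.4] w 32.4
38.45 [0.4773 0.0095 0.0222] tilt deg xy [ 2.13 -0.16] jaw 109.3 F [-0.7 -0.1 -3. ] w 32.4
38.55 [0.4774 0.0095 0.0209] tilt deg xy [ 2.13 -0.16] jaw 109.3 F [-0.3  0.5 -2.2] w 32.4
```

```bash
python3 -m handwheel '[[[0,0,-0.025,0]]]'>/dev/null; python3 tilt.py;python3 -m handwheel '[[[0,0,-0.025,0]]]'>/dev/null; python3 tilt.py
```

```text
38.65 [0.4775 0.0096 0.0199] tilt deg xy [ 2.14 -0.16] jaw 109.3 F [-0.   0.1 -3. ] w 32.7
38.75 [0.4777 0.0097 0.019 ] tilt deg xy [ 2.16 -0.15] jaw 109.3 F [-2.4 -0.1  8.8] w 32.6
```

Contact at 0.019, as predicted. Release, lift, then withdraw clear for a full check.

```bash
python3 -m handwheel '[[[0,0,0,0],[0,0,0,0]]]' 37 >/dev/null; python3 tilt.py;python3 -m handwheel '[[[0,0,0,0],[0,0,0,0],[0,0,0,0]]]' 52 >/dev/null; python3 tilt.py;python3 -m handwheel '[[[0,0,0.3,0],[0,0,0.6,0],[0,0,0.8,0],[0,0,0.8,0],[0,0,0.8,0],[0,0,0.8,0]]]' >/dev/null; python3 tilt.py
python3 -m handwheel '[[[0,0.5,0.3,0],[0,0.5,0.3,0],[0,0.5,0.3,0],[0,0.5,0,0],[0,0.5,0,0],[0,0.5,0,0],[0,0.5,0,0],[0,0.5,0,0]]]' >/dev/null
python3 -m handwheel '[[[0,0.5,0,0],[0,0.5,0,0],[0,0.5,0,0],[0,0.5,0,0],[0,0.5,0,0],[0,0.5,0,0],[0,0.5,0,0],[0,0.5,0,0]]]' >/dev/null
python3 -m handwheel '[[[0,0.5,0,0],[0,0.5,0,0],[0,0.5,0,0],[0,0.5,0,0],[0,0.5,0,0],[0,0.5,0,0],[0,0.5,0,0],[0,0.5,0,0]]]' >/dev/null; python3 tilt.py;python3 - <<'E'
from h import *
for n,a in(("side",(100,330,180,420)),("top",(100,280,150,480))):
    im=vision.capture(n);cv2.imwrite(f"pics/{n}f.png",im);cv2.imwrite(f"pics/{n}fc.png",cv2.resize(im[a[0]:a[1],a[2]:a[3]],None,fx=2.4,fy=2.4,interpolation=cv2.INTER_CUBIC))
E
```

```text
38.95 [0.4783 0.0099 0.0194] tilt deg xy [ 2.22 -0.14] jaw 109.4 F [ 0.8 -0.   0.5] w 36.3
39.25 [0.4787 0.0101 0.0197] tilt deg xy [ 2.28 -0.11] jaw 109.4 F [1.2 1.2 0.2] w 50.7
39.85 [0.474  0.0083 0.1849] tilt deg xy [ 1.66 -0.35] jaw 109.3 F [0.8 0.5 0.8] w 52.1
42.25 [0.4732 0.518  0.2278] tilt deg xy [ 2.23 -0.08] jaw 109.1 F [ 0.8 -0.1  0. ] w 52.1
```

View pics/sidefc.png

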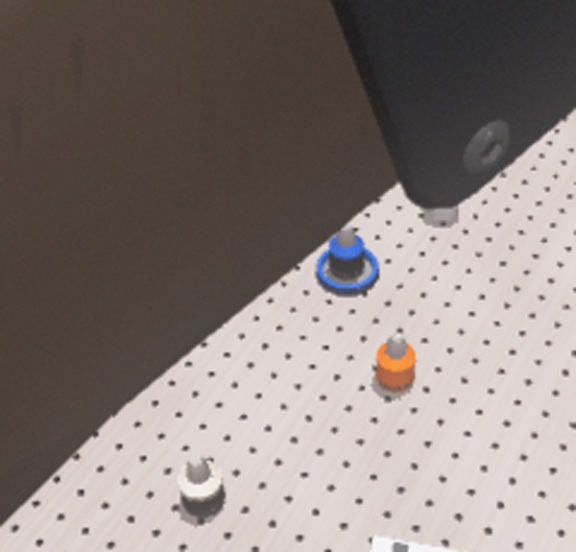

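View pics/topfc.png

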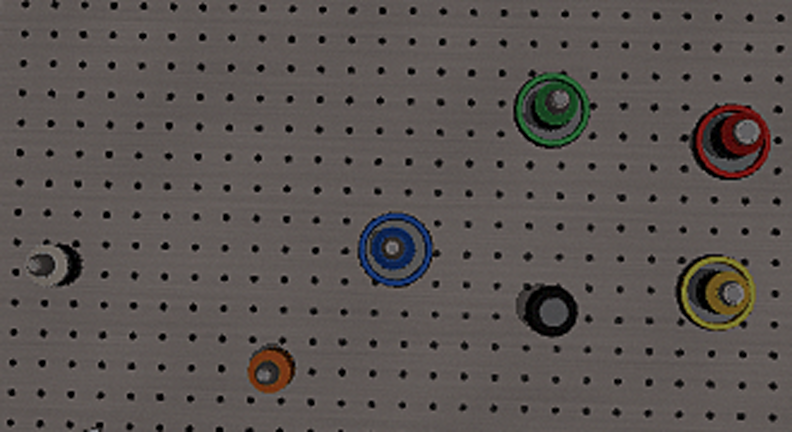

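Top crop: all four objectives stand inside their own cups (full-image px: red (461,155), yellow (455,222), green (382,142), blue (313,203)). White, eyepiece and orange look unmoved. I'll check that numerically.

Run:
```python
from h import *
a=cv2.imread("pics/top0.png");b=cv2.imread("pics/topf.png")
C={"red":(455,159),"yellow":(449,222),"green":(380,146),"blue":(315,204)}
for k,(u,v) in C.items():
    E=[]
    for im in(a,b):
        m=np.zeros(im.shape[:2],np.uint8)
        for ce,s,mm in blobs(im,k):
            if np.hypot(ce[0]-u,ce[1]-v)<14: m|=mm.astype(np.uint8)
        E.append((cv2.fitEllipse(cv2.convexHull(cv2.findNonZero(m)))[0],m))
    # barrel/cone: coloured pixels not in the initial ring zone
    yy,xx=np.mgrid[:400,:640];ins=(np.hypot(xx-E[0][0][0],yy-E[0][0][1])<12.2).astype(np.uint8)
    m=E[1][1]&ins
    p,rad=cv2.minEnclosingCircle(cv2.findNonZero(m))
    P=plane("top",*p,.04);Q=plane("top",*E[0][0],.012)
    print(k,"cup shift px",(np.array(E[1][0])-E[0][0]).round(2),"obj-cup mm",((P-Q)[:2]*1e3).round(1),"dia",round(2*rad*.74/394.8*1e3,1))
d=cv2.absdiff(a,b).max(2)
for n,(u,v) in {"white":(171,210),"orange":(262,254),"eye":(380,230)}.items():
    best=cv2.matchTemplate(b[v-22:v+23,u-22:u+23],a[v-14:v+15,u-14:u+15],cv2.TM_CCOEFF_NORMED);print(n,d[v-14:v+15,u-14:u+15].max(),cv2.minMaxLoc(best)[1:4:2])
```

```text
red cup shift px [0. 0.] obj-cup mm [2.  1.8] dia 34.5
yellow cup shift px [-0.01 -0.01] obj-cup mm [0.7 1.3] dia 34.7
green cup shift px [ 0.02 -0.02] obj-cup mm [-0.1  1. ] dia 33.6
blue cup shift px [0.01 0.07] obj-cup mm [0.7 0.7] dia 33.8
white 18 (0.9971280694007874, (8, 8))
orange 14 (0.9958421587944031, (8, 8))
eye 22 (0.9957408308982849, (8, 8))
```

Every cup is unmoved (under 0.1 px), the objectives are within 3 mm of their cup centres, and the bystanders haven't moved. Handing in.

```bash
python3 -c "
from plant import close_job
print(close_job())"
```

```text
the job is handed in; nothing more can be done
None
```

The red, yellow, green and blue objectives now stand upright, lens up, each in the canister bottom of its own colour. I placed them in that order and handed the job in at about 42 s of the 106 s allowed. The gripper was clear of everything at that point.

- **Placement:** In the last top picture all four objectives sit within about 3 mm of their cup centres, with 8 mm of room. Each touched down at 15 N or less, within 0.5 mm of the predicted height.
- **Canisters and bystanders:** The canisters moved less than 0.1 px. The white objective, the eyepiece and the orange look-alike showed no movement.
- **Measurement disagreement:** The two cameras gave positions differing by 2–6 mm, and measured heights came out a few mm below the text, so I averaged the views for x and y. The touchdown heights then agreed with the text.
- **Tool tilt:** The tool crept up to about 2° off vertical during fast moves. I slowed the travel and partly worked it back.
- **Not fully checked:** In the last side picture the arm hid the red, yellow and green cups. Red and yellow had been seen upright from the side earlier. Green was only confirmed by the final top view, plus a partial side view of its cup.

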